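Fit the lens into the three-point bench magnifier

ROBOT

A 6-joint arm with a two-finger parallel gripper is mounted at the origin on the work surface; the furniture and walls round the work are solid. World frame = base frame: x ahead of the robot, y to its left, z up, the work surface at z = 0. Lengths are in m, angles in rad, forces in N, time in s.
With the tool pointing down it reaches from about 0.275 to 0.975 m from the base axis. Payload 8.4 kg.
Tool frame: the origin (TCP) lies midway between the tips of the shut fingers; the grasp point (between the pads) lies grip_point_offset behind it (grip_point_offset is the distance from the TCP to the grasp point, in m); z points along the fingers, y is the line along which they close (so a half turn about z gives the same grasp; the last joint's range is limited). The gripper opens to 92 mm and grips with 3 to 60 N. Pads are 20 mm wide; open, the fingers measure 128 mm over their backs; the gripper's body (75 mm by 189 mm) begins 69 mm behind the grasp point.
Start: joints at [-1.292, 0.353, 1.633, -0, 1.155, -0.002], TCP at [0.173, -0.601, 0.215] pointing down, gripper open.
Joint ranges: [-2.63, 2.63], [-0.92, 2.1], [0.06, 2.66], [-1.3, 4.44], [0, 2.69], [-3.02, 3.02]. Speed limits (rad/s): [2.22, 2.22, 2.79, 3.14, 3.14, 3.14].

INTERFACE

Orientations are given as [roll, pitch, yaw] about the fixed x, y, z axes, in that order (R = Rz(yaw) Ry(pitch) Rx(roll)).
In Python, from station import move_to, move_l, set_joints, gripper_to, pause, solve_ik, get_obs, camera, get_calibration, MotionError, close_job, grip_point_offset gives the robot as it stands. Calls block until the motion is done:
- move_to(position, orientation): joint-space move of the TCP to a pose.
- move_l(position, rotation=None, feed=0.15, threshold=None): straight line of the TCP; rotation=None keeps the orientation; feed is the mean speed in m/s. With threshold (N) it stops when the force on the tool has changed by that much, and returns True; else False.
- set_joints(angles): joint-space move.
- gripper_to(opening, force=None): finger opening in m; force is the grip in N (None keeps the last); returns when the fingers have stopped.
- pause(seconds).
- solve_ik(position, orientation): joint angles nearest the present ones, or None.
- get_obs(): the state.
- camera(name): name is "scene" or "top" or "wrist"; returns (picture, depth): 480x640x3 uint8, red, green, blue; 480x640 float32, m along the optical axis (not along the pixel's ray), 0 where there is no reading.
- get_calibration(name): a dict with "mtx" (3x3 intrinsics, pixels), "k1" (the pictures are not rectified: a ray, as slopes to the right and down, at radius r is drawn at 1 + k1 r^2 times it, then the intrinsics apply), "R" (3x3) and "t" (3): a world point X has camera coordinates R X + t; the wrist camera has in their place "hand_eye" (4x4, takes a point from camera to tool coordinates, whose origin is the TCP and whose axes are the flange's). Camera axes: x right, y down, z forward; pixel columns grow to the right and rows downward; lengths in m; the calibration is good to about 2 mm. A picture is of the moment at which its call begins: read the wrist's pose just before it. get_calibration takes no time and is no camera call.
A pose or a line that the arm cannot do raises MotionError and nothing moves.
- close_job(): hands the job in; it is judged then, once.
The state is a dict: "t": time; "joints": joint angles; "qvel": joint speeds; "joint_efforts": joint torques, N m; "tcp_pos": TCP position; "tcp_rot": TCP orientation; "wrist_force": force on the tool from outside, world axes, zero at the start; "ft_torque": the same for the moment, N m; "grip_width": finger opening in m; "finger_force": force on a finger pad.
Only numpy, scipy, OpenCV 4.12 (cv2) and the standard library are available. Lean on these libraries where they do the work, as an engineer would, in place of code of your own. Each camera call takes 0.05 s, during which the arm holds its last target. There are 200 camera calls.

TASK

Fit the loose lens into the bench magnifier: lay it gently and flat on the plate between the two pins and the jaw, then slide the jaw up by its thumb tab until the lens is home under the pin heads and bears on both pins and the jaw, held firmly so that it cannot rock. Feel for the stop and push gently, so that the glass is not strained, let go, and leave the other things on the table where they are.

Things in the scene. Friction and masses are not known exactly. Their poses are not given: they have to be found in the camera images.
- lens: Magnifier lens in a bright aluminium ring: a disc 60 mm in diameter, 18 mm thick, 0.11 to 0.23 kg, glass recessed on both sides, lying flat on a 4 mm thick cork pad 110 x 110 mm. Origin: centre of the underside, z up its optical axis; any turn about z is the same. Take it by the rim, across the 60 mm.
- stand: Bench magnifier, fast to the table: grey base, four pillars and a level dark steel plate whose top is 72 mm above the origin (on the table, under the plate's 40 mm bore). Own +x runs along the slide from the jaw to the pins; the plate spans x -125 to +75 mm, y -55 to +55. The lens rests on the plate, over the bore.
- yoke_place (a point): Point of the stand on the plate's top, midway between the middle places of two upright white nylon pins (8 mm thick, 28 mm to either side along y, heads 14 mm wide, undersides 20 mm above the plate: the rim slides in under). Their aluminium yoke behind, 31 mm high, was locked up to 4 mm nearer or farther along x by the last user; where is not measured.
- lay_point (a point): Point on the plate's top, 14 mm to the -x side of the stand's origin: a lens lowered with its centre here comes down clear of the pin heads and of the jaw (while the jaw is in its starting range) wherever the yoke is locked; fingers fit beside it along the stand's y.
- jaw (a joint): Travel of the sliding jaw along the stand's +x, 0 to 0.040 m, starts at 0 to 0.008. Its flat white pad is at stand x = -64 mm + travel; a lip 4 mm beyond it passes over the rim. Friction slide: takes about 6 N to move, stays where left and keeps up to that force on the lens. It meets the seated lens somewhere from 0.030 to 0.038. Over 20 N of it on the lens (or 25 N of a pin) strains the glass.
- jaw_tab (a point): Point to push, on the near (stand -x) face of the jaw's upright aluminium thumb tab: the tab is 34 mm wide (y), 8 mm thick and rises 46 mm above the plate; this point is 34 mm above the plate. It moves with the jaw. Push it along the stand's +x.
- amber_a: Bystander: dark amber bottle with black cap, 45 mm diameter, 104 mm tall, origin under its centre.
- amber_b: Bystander: second dark amber bottle, the same, on the right.
- oil: Bystander: aluminium bottle with white cap, 73 mm diameter, 136 mm tall, origin under its centre.
There are look-alikes about, which are no part of the job. There is more than one size of the lens; the job needs the smaller.

How it is judged:
On the way:
1. the lens lies flat on the plate between pins and jaw, let go (z of lens in the frame of stand between 0.07 and 0.0735 m and horizontal distance between lens and stand below 0.025 m and angle between lens's own z axis and vertical below 0.05 rad and contact force between lens and the fingers below 0.1 N), for 0.2 s.
At the end, for the whole second after the job is handed in: The lens lies flat on the stand's plate (underside within about 2 mm of it, tilt under 0.04 rad), at rest, and all three contacts bear: each pin presses on its rim with more than 1 N and the jaw's pad with more than 1.5 N (contact force between lens and yoke_c0 above 1 N and contact force between lens and yoke_c1 above 1 N and contact force between lens and jaw_c0 above 1.5 N and z of lens in the frame of stand between 0.07 and 0.0735 m and angle between lens's own z axis and vertical below 0.04 rad and linear speed of lens below 0.005 m/s and angular speed of lens below 0.05 rad/s); the robot touches nothing.
It fails at once if the glass is strained: the jaw presses the lens with more than 20 N, or a pin with more than 25 N (contact force between lens and jaw above 20 N or contact force between lens and yoke_c0 above 25 N or contact force between lens and yoke_c1 above 25 N).
It fails at once if the lens is dropped onto the plate (faster than 0.35 m/s just above it) (horizontal distance between lens and stand below 0.03 m and z of lens in the frame of stand below 0.08 m and linear speed of lens above 0.35 m/s).
It fails at once if a bystander is shifted by more than 15 mm (distance of any of amber_a, amber_b, oil from where it was at the start of the episode above 0.015 m).
It also fails if it takes over 67 s, if anything falls off the work surface, if the arm or the gripper's body presses on something with over 40 N, if the wrist force passes 120 N, or if a joint passes its speed limit or range.

## Working session

There is one attempt and no reset: what is moved stays moved. The work goes in short steps, each a Python script; the robot and the scene stay as the last script left them, time stands still between calls to the robot, and variables do not carry over. Pictures are saved under pics/ and viewed, at most 10 in all, crops included, and the job is handed in when it is done.

```bash
mkdir -p pics; ls; python3 - <<'E'
from station import *
import cv2,numpy as np
for n in("scene","top"):
    p,d=camera(n); cv2.imwrite(f"pics/{n}.png",p[:,:,::-1]); np.save(f"pics/{n}_d.npy",d)
    c=get_calibration(n); print(n,{k:np.round(v,4).tolist() for k,v in c.items()})
print(get_calibration("wrist"),grip_point_offset); print(get_obs())
E
```

```text
pics
scene {'mtx': [[603.6878, 0.0, 327.172], [0.0, 603.6878, 236.2719], [0.0, 0.0, 1.0]], 'k1': -0.1921, 'R': [[0.6186, -0.7856, 0.0143], [-0.4304, -0.3541, -0.8303], [0.6573, 0.5074, -0.5572]], 't': [-0.3991, 0.2586, 1.1696]}
top {'mtx': [[574.8277, 0.0, 315.9003], [0.0, 574.8277, 233.9965], [0.0, 0.0, 1.0]], 'k1': -0.0454, 'R': [[0.0221, -0.9996, 0.0177], [-0.9848, -0.0249, -0.1721], [0.1725, -0.0136, -0.9849]], 't': [-0.1296, 0.5041, 1.2508]}
{'mtx': array([[407.48671702,   0.        , 320.14149063],
       [  0.        , 407.48671702, 238.08745143],
       [  0.        ,   0.        ,   1.        ]]), 'k1': -0.08626675640893577, 'hand_eye': array([[-3.90798552e-04, -9.55708414e-01, -2.94314925e-01,
         8.31559532e-02],
       [ 9.99999781e-01, -2.16311800e-04, -6.25409868e-04,
        -1.59842071e-04],
       [ 5.34045682e-04, -2.94315105e-01,  9.55708289e-01,
        -1.70704803e-01],
       [ 0.00000000e+00,  0.00000000e+00,  0.00000000e+00,
         1.00000000e+00]])} 0.0187
{'t': 0.1, 'joints': array([-1.29244328e+00,  3.53593296e-01,  1.63401868e+00,  1.57228413e-05,
        1.15523178e+00, -2.38644858e-03]), 'qvel': array([-4.32012551e-04, -2.66063788e-03, -3.93539339e-03, -9.53005729e-05,
        4.16865827e-04, -4.23846381e-04]), 'joint_efforts': array([-2.03179734e-03, -5.94905019e+01, -3.34932697e+01,  6.97462284e-02,
        1.85234664e-02, -2.32122613e-05]), 'tcp_pos': array([ 0.17305982, -0.60010912,  0.21394736]), 'tcp_rot': array([-3.14034159e+00, -1.73623418e-05,  2.80733126e-01]), 'wrist_force': array([ 1.14261187, -0.7587021 , -0.81508249]), 'ft_torque': array([-0.04741804, -0.02727666,  0.0052262 ]), 'finger_force': 0.0, 'grip_width': 0.09193809205162375}
```

View pics/scene.png

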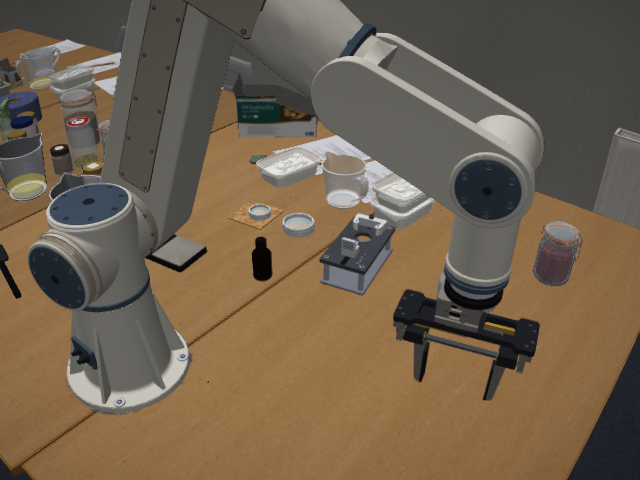

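View pics/top.png

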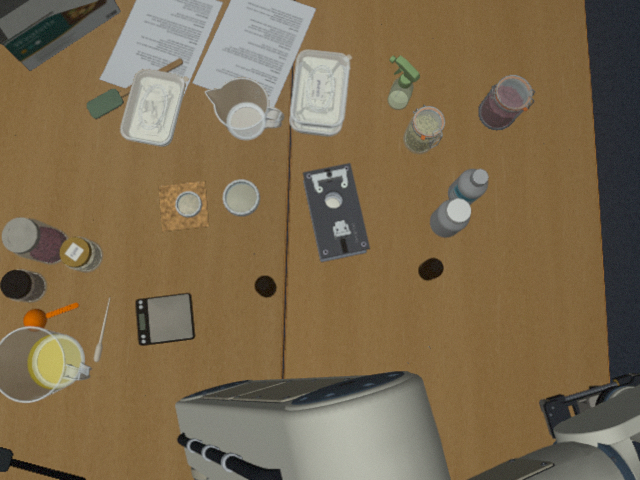

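Lens candidates: the small ring on the cork pad at top (188,204), scene (260,212), and the larger ring on the bare table at top (240,197), scene (298,224). The description calls for the one on the cork. The stand is at top (335,212), with pins and yoke at the far end (330,180) and the jaw near (343,232). The bottles are at (265,286), (430,268) and (455,215). Next I'll take a rough position fix and a close wrist view of each.

```bash
cat > h.py <<'E'
from station import *
import cv2,numpy as np
from scipy.spatial.transform import Rotation as Ro
def cam_pose(n,obs=None):
    c=get_calibration(n)
    if n!="wrist": R=c["R"].T; return c,R,-R@c["t"]
    T=c["hand_eye"]; Rt=Ro.from_euler("xyz",obs["tcp_rot"]).as_matrix()
    return c,Rt@T[:3,:3],Rt@T[:3,3]+obs["tcp_pos"]
def cast(pose,px,z):
    c,R,o=pose
    u=cv2.undistortPoints(np.float64(px).reshape(-1,1,2),c["mtx"],np.array([c["k1"],0,0,0.])).reshape(-1,2)
    d=np.c_[u,np.ones(len(u))]@R.T
    return o+d*((z-o[2])/d[:,2])[:,None]
def snap(n,name):
    o=get_obs(); p,d=camera(n); cv2.imwrite(f"pics/{name}.png",p[:,:,::-1]); np.save(f"pics/{name}_d.npy",d)
    pose=cam_pose(n,o); np.savez(f"pics/{name}_o.npz",tcp_pos=o["tcp_pos"],tcp_rot=o["tcp_rot"]); return p,d,pose
def load(name): return cv2.imread(f"pics/{name}.png"),np.load(f"pics/{name}_d.npy"),cam_pose("wrist",np.load(f"pics/{name}_o.npz"))
E
python3 - <<'E'
from h import *
P=cam_pose("top")
lens=cast(P,[[188,204]],.02)[0]; big=cast(P,[[240,197]],.02)[0]
cor=cast(P,[[304,172],[354,164],[369,250],[322,261]],.072)
print(lens,big,cor,cor.mean(0)); print(cast(P,[[265,286],[430,268],[455,215]],.11))
def look(xy,h,yaw,name):
    # camera is ~83mm along tool x, tilted back toward tool -x ... aim by tool pose
    c=get_calibration("wrist")["hand_eye"]
    R=Ro.from_euler("xyz",[np.pi,0,yaw]).as_matrix()
    o=R@c[:3,3]; d=R@c[:3,2]
    # tcp z=h ; hit at z=.07
    s=(.05-(h+o[2]))/d[2]
    tcp=np.r_[xy,0]-np.r_[(o+s*d)[:2],0]; tcp[2]=h
    print(tcp); move_to(tcp,[np.pi,0,yaw]); pause(.3); return snap("wrist",name)
look(lens[:2],.22,0,"w_lens")
ctr=cor.mean(0)
look(ctr[:2],.27,0,"w_stand")
print(get_obs()["t"],get_obs()["joints"])
a=cv2.imread("pics/w_lens.png");b=cv2.imread("pics/w_stand.png")
cv2.imwrite("pics/both.png",np.hstack([cv2.resize(a,(400,300)),cv2.resize(b,(400,300))]))
E
```

```text
[0.57444274 0.17969616 0.02      ] [0.59412646 0.06010152 0.02      ] [[ 0.64315159 -0.08734446  0.072     ]
 [ 0.66496524 -0.1997316   0.072     ]
 [ 0.46954034 -0.23483161  0.072     ]
 [ 0.44267479 -0.13191571  0.072     ]] [ 0.55508299 -0.16345584  0.072     ]
[[ 0.38192452 -0.01209739  0.11      ]
 [ 0.42833718 -0.36119511  0.11      ]
 [ 0.54505448 -0.41714925  0.11      ]]
[0.59620846 0.17931337 0.22      ]
[ 0.59234145 -0.16375856  0.27      ]
5.2167 [-2.71182938e-01  2.90682998e-01  1.59552790e+00 -2.06105764e-05
  1.25549509e+00  1.29870656e+00]
```

View pics/w_stand.png

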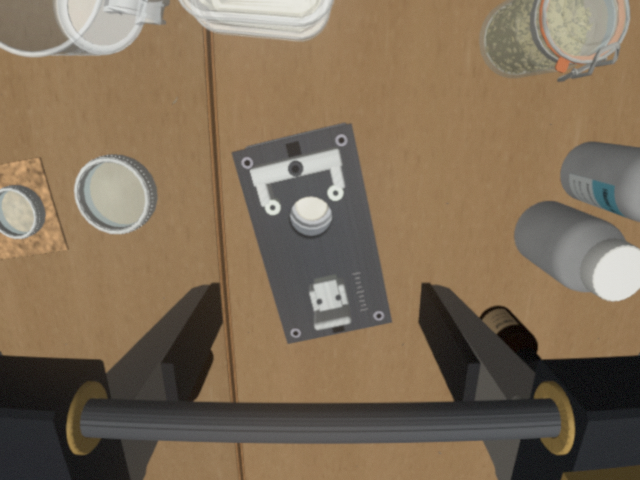

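View pics/w_lens.png

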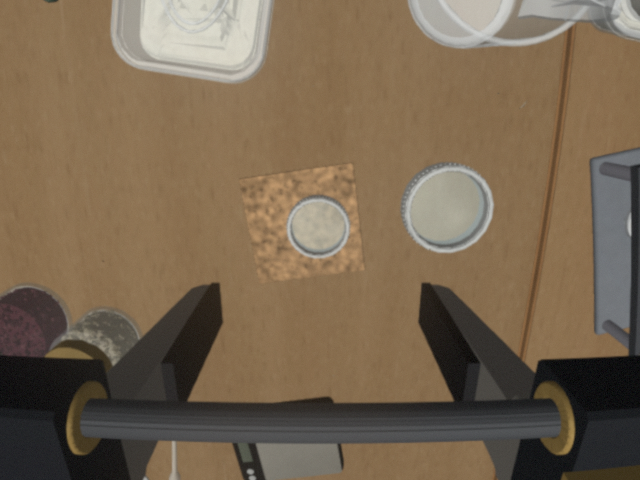

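The cork ring spans about 60 px at (319,227). The larger ring with the knurled edge is at (448,208), with a diameter of about 88 px, so the cork one is the lens. In the stand view the plate corners are (233,152), (352,124), (391,323) and (288,343), the pin heads (273,208) and (336,193), and the jaw tab (332,323).

```bash
python3 - <<'E'
from h import *
a,d,P=load("w_lens")
hsv=cv2.cvtColor(a,cv2.COLOR_BGR2HSV)
roi=np.zeros(a.shape[:2],np.uint8); cv2.circle(roi,(319,227),42,255,-1)
m=((hsv[...,1]<70)&(roi>0)).astype(np.uint8)*255
cs,_=cv2.findContours(m,cv2.RETR_EXTERNAL,cv2.CHAIN_APPROX_NONE); c=max(cs,key=len)
hu=cv2.convexHull(c).reshape(-1,2)
print(len(c),cv2.fitEllipse(c))
for z in(.022,.013):
    w=cast(P,hu,z); (x,y),r=cv2.minEnclosingCircle(np.float32(w[:,:2])); print("lens",z,x,y,r)
T=cam_pose("top"); 
b,d,P=load("w_stand"); hsv=cv2.cvtColor(b,cv2.COLOR_BGR2HSV)
roi=np.zeros(b.shape[:2],np.uint8); cv2.fillPoly(roi,[np.array([[220,140],[362,112],[405,333],[280,358]])],255)
m=((hsv[...,1]<75)&(roi>0)).astype(np.uint8)*255
m=cv2.morphologyEx(m,cv2.MORPH_OPEN,np.ones((5,5)))
c=max(cv2.findContours(m,cv2.RETR_EXTERNAL,cv2.CHAIN_APPROX_NONE)[0],key=cv2.contourArea)
w=cast(P,c,.072)[:,:2]
(cx,cy),(sa,sb),an=cv2.minAreaRect(np.float32(w*1000)); box=cv2.boxPoints(((cx,cy),(sa,sb),an)); print(cx,cy,sa,sb,box.round(1).tolist())
hc=cast(P,[[233,152],[352,124],[391,323],[288,343]],.072)*1000; print("hand corners",hc.round(1).tolist())
print("holes",(cast(P,[[247,163],[341,141],[379,316],[295,333]],.072)*1000).round(1).tolist())
pins=cast(P,[[273,208],[336,193]],.096); print("pins",pins)
print("tab top",cast(P,[[314,321],[349,316],[315,329],[350,323]],.118))
for n,p in(("bore",(320,250)),("pin",(273,208)),("pin",(336,193)),("tab",(332,322))): print(n,d[p[1],p[0]], (P[2]+P[1]@np.r_[cv2.undistortPoints(np.float64([[p]]),P[0]["mtx"],np.array([P[0]["k1"],0,0,0.])).ravel(),1]*d[p[1],p[0]]).round(4))
E
```

```text
179 ((317.8267517089844, 226.50701904296875), (63.15214538574219, 63.38182830810547), 80.4742431640625)
lens 0.022 0.5764601230621338 0.18147678673267365 0.031173570081591606
lens 0.013 0.5739486217498779 0.18178319931030273 0.03198976442217827
558.7401123046875 -158.99359130859375 202.6887969970703 110.32429504394531 [[447.5, -128.5], [472.70001220703125, -235.89999389648438], [670.0, -189.5], [644.7999877929688, -82.0999984741211]]
hand corners [[642.6, -84.6, 72.0], [666.8, -190.6, 72.0], [471.6, -234.9, 72.0], [448.3, -129.5, 72.0]]
holes [[632.8, -96.8, 72.0], [652.1, -181.1, 72.0], [479.7, -222.3, 72.0], [460.2, -137.0, 72.0]]
pins [[ 0.5966924  -0.12185821  0.096     ]
 [ 0.60987572 -0.17629127  0.096     ]]
tab top [[ 0.49923524 -0.15735042  0.118     ]
 [ 0.50420489 -0.18829716  0.118     ]
 [ 0.49119039 -0.1582099   0.118     ]
 [ 0.49723339 -0.18935349  0.118     ]]
bore 0.3879559 [ 0.5505 -0.1626  0.0732]
pin 0.35043615 [ 0.5972 -0.1221  0.0981]
pin 0.34737122 [ 0.6101 -0.1762  0.0973]
tab 0.3598017 [ 0.4986 -0.1733  0.1187]
```

```bash
python3 - <<'E'
import cv2
b=cv2.imread("pics/w_stand.png")[110:360,220:420]
cv2.imwrite("pics/crop.png",cv2.resize(b,None,fx=2.4,fy=2.4,interpolation=cv2.INTER_CUBIC))
E
```

```text
(no output)
```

View pics/crop.png

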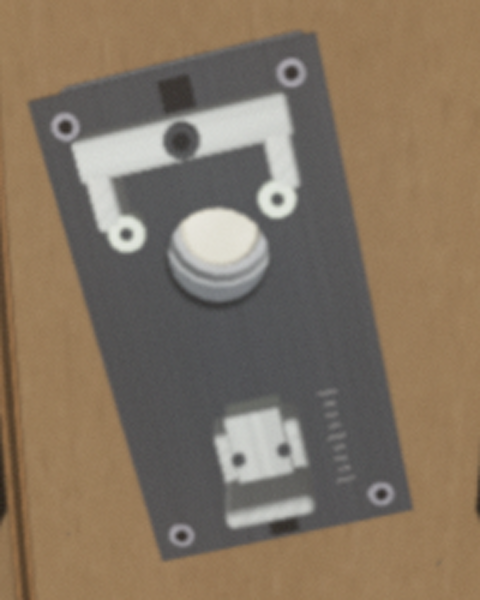

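```bash
cat >> h.py <<'E'
YAW=0.2305; ORI=[np.pi,0,YAW]; O=np.array([.5808,-.1537]); L=np.array([.5755,.1812])
ex=np.array([np.cos(YAW),np.sin(YAW)]); ey=np.array([-ex[1],ex[0]])
def S(x,y,z): return np.r_[O+x*ex+y*ey,z]
def show(t):
    o=get_obs(); q=o["tcp_pos"][:2]-O
    print(t,"t%.2f"%o["t"],"stand x,y %.4f %.4f z %.4f"%(q@ex,q@ey,o["tcp_pos"][2]),"F",(o["wrist_force"][:2]@ex).round(2),o["wrist_force"].round(2),"w %.4f ff %.1f"%(o["grip_width"],o["finger_force"])); return o
E
python3 - <<'E'
from h import *
gripper_to(.076)
move_to(np.r_[L,.12],ORI); move_l(np.r_[L,.0075],feed=.1,threshold=8); show("down")
gripper_to(.05,20); show("grip")
move_l(np.r_[L,.05],feed=.08); show("up")
move_l(np.r_[L,.20],feed=.2)
move_to(S(-.014,0,.20),ORI); move_l(S(-.014,0,.13),feed=.1); pause(.3); show("above")
snap("wrist","w_above")
E
```

```text
down t8.32 stand x,y 0.0719 0.3273 z 0.0082 F -0.89 [-0.85 -0.27  0.95] w 0.0761 ff 0.0
grip t8.72 stand x,y 0.0717 0.3273 z 0.0080 F -0.47 [-0.38 -0.45  4.94] w 0.0593 ff 20.0
up t9.40 stand x,y 0.0713 0.3273 z 0.0501 F -0.24 [-0.02 -0.96 -1.58] w 0.0589 ff 20.0
above t12.72 stand x,y -0.0138 -0.0002 z 0.1305 F 0.2 [ 0.41 -0.85 -1.57] w 0.0596 ff 20.0
```

View pics/w_above.png

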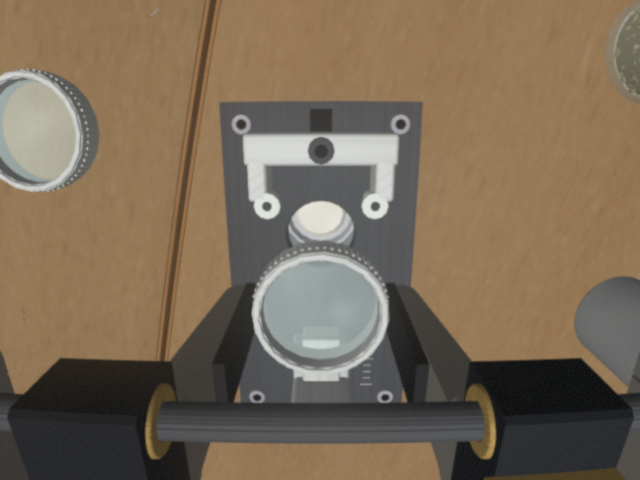

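The lens is held level, centred between the fingers at (320,311), and the bore (320,225) and pin heads (267,206), (375,206) line up symmetrically. I'll lower it until it touches.

```bash
python3 - <<'E'
from h import *
_,_,P=load("w_above")
f=lambda px,z:((cast(P,px,z)[:,:2]-O)@np.c_[ex,ey]).round(4).tolist()
print("pins",f([[267,206],[375,206]],.096),"holes",f([[241,125],[401,125],[257,397],[386,397]],.072))
c=np.array(f([[320,256],[320,374],[254,312],[388,312]],.1447)); print("lens",c.tolist())
move_l(S(-.014,0,.085),feed=.08); pause(.2); show("pre")
hit=move_l(S(-.014,0,.0715),feed=.015,threshold=2.5); print(hit); o=show("touch")
gripper_to(.070); pause(.3); show("open")
move_l(S(-.014,0,.19),feed=.12); 
move_to(S(-.014-.03,0,.22),ORI); pause(.2); show("up"); snap("wrist","w_laid")
E
```

```text
pins [[0.0235, 0.0275], [0.0235, -0.0282]] holes [[0.0636, 0.0434], [0.0636, -0.0442], [-0.1144, 0.0431], [-0.1144, -0.0447]]
lens [[0.0135, 0.0001], [-0.0432, 0.0002], [-0.0119, 0.0284], [-0.012, -0.029]]
pre t13.68 stand x,y -0.0136 -0.0002 z 0.0855 F -0.38 [-0.46  0.3  -0.58] w 0.0595 ff 20.0
True
touch t14.31 stand x,y -0.0141 0.0000 z 0.0758 F -0.77 [-0.71 -0.36  3.67] w 0.0597 ff 20.0
open t14.97 stand x,y -0.0146 0.0003 z 0.0754 F -0.3 [-0.38  0.31 -0.2 ] w 0.0698 ff 0.0
up t16.57 stand x,y -0.0440 0.0003 z 0.2189 F -0.18 [-0.34  0.66 -0.36] w 0.0701 ff 0.0
```

View pics/w_laid.png

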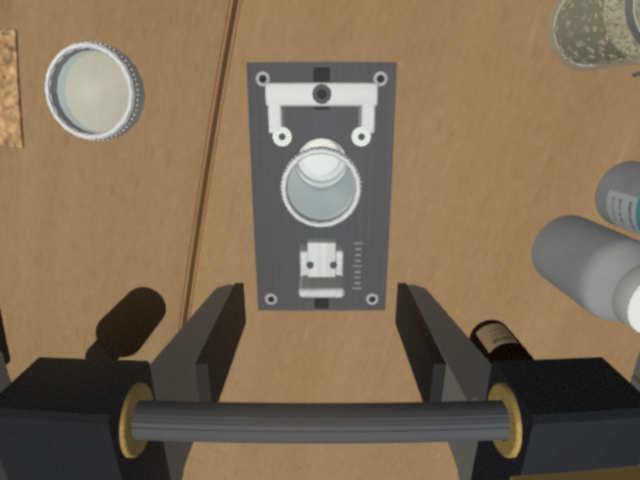

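The lens lies flat over the bore at (320,187), clear of the pin heads (282,136), (361,136) and of the jaw (321,262). The tab is at (321,293). Next I'll feel for the tab with shut fingers.

```bash
python3 - <<'E'
from h import *
_,_,P=load("w_laid")
print("tab near top",((cast(P,[[321,297]],.118)[:,:2]-O)@np.c_[ex,ey]).round(4))
gripper_to(0.0); move_to(S(-.132,0,.16),ORI); move_l(S(-.132,0,.102),feed=.1); pause(.4); show("pre")
print(move_l(S(-.085,0,.102),feed=.012,threshold=3)); show("touch"); pause(.3); show("settle")
E
```

```text
tab near top [[-0.0897  0.0001]]
pre t19.33 stand x,y -0.1319 -0.0001 z 0.1023 F 0.42 [ 0.47 -0.2  -0.5 ] w 0.0008 ff 0.0
True
touch t21.79 stand x,y -0.1001 0.0002 z 0.1016 F 0.26 [ 0.12  0.61 -0.02] w 0.0004 ff 0.0
settle t22.09 stand x,y -0.1004 0.0004 z 0.1014 F -0.4 [-0.29 -0.53  0.14] w 0.0001 ff 0.0
```

```bash
cat >> h.py <<'E'
def fx(n=10):
    v=[]
    for _ in range(n): pause(.02); o=get_obs(); v.append(np.r_[o["wrist_force"][:2]@ex,(o["tcp_pos"][:2]-O)@ex])
    return np.mean(v,0)
E
python3 - <<'E'
from h import *
print("rest",fx().round(4))
for x in (-.095,-.088,-.080,-.074):
    h=move_l(S(x,0,.102),feed=.012,threshold=11); print(x,h,fx(6).round(4))
    if h: break
print(get_obs()["t"])
E
```

```text
rest [-0.0572 -0.1004]
-0.095 False [-5.0367 -0.0964]
-0.088 False [-5.366  -0.0895]
-0.08 False [-5.9359 -0.0816]
-0.074 False [-5.4549 -0.0756]
25.45
```

```bash
python3 - <<'E'
from h import *
x=-.074; log=[]
while x<-.050:
    x+=.0006; h=move_l(S(x,0,.102),feed=.008,threshold=7); f,p=fx(5); log.append((round(x,4),h,f.round(1),p.round(4)))
    if f<-12.5: break
for l in log[-12:]: print(*l)
print(len(log),get_obs()["t"])
E
```

```text
-0.0698 False -6.1 -0.0715
-0.0692 False -6.0 -0.0709
-0.0686 False -6.0 -0.0703
-0.068 False -6.0 -0.0697
-0.0674 False -6.2 -0.0691
-0.0668 False -5.9 -0.0685
-0.0662 False -6.4 -0.0679
-0.0656 False -6.1 -0.0674
-0.065 False -8.1 -0.0671
-0.0644 False -9.8 -0.067
-0.0638 False -11.9 -0.0669
-0.0632 False -14.1 -0.0668
18 31.45
```

I've found the stop: the force rose from 6 to 14 N with almost no travel, so about 8 N is on the lens. I'll back off and look.

```bash
python3 - <<'E'
from h import *
move_l(S(-.085,0,.102),feed=.02); move_l(S(-.12,0,.102),feed=.08); move_l(S(-.12,0,.2),feed=.15)
gripper_to(.07); move_to(S(-.035,0,.19),ORI); pause(.4)
p,d,P=snap("wrist","w_done"); show("done")
cv2.imwrite("pics/done_c.png",cv2.resize(p[40:340,200:440,::-1],None,fx=2,fy=2))
E
```

```text
done t36.06 stand x,y -0.0353 -0.0001 z 0.1903 F 0.07 [ 0.12 -0.17  0.13] w 0.0702 ff 0.0
```

View pics/done_c.png

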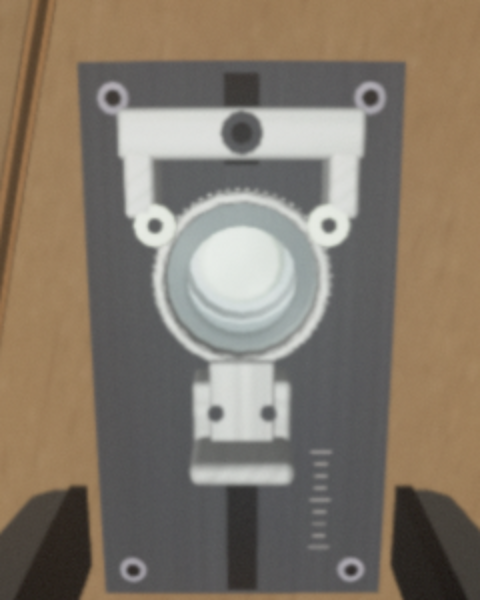

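The lens sits under both pin heads, crop (155,226) and (328,226), with the jaw lip over its rim at (242,360). It is symmetric and flat, and the gripper is clear.

```bash
python3 -c "
from station import *
print(close_job())"
```

```text
the job is handed in; nothing more can be done
None
```

The smaller lens is in the magnifier, flat under both pin heads with the jaw pushed up to a clear stop at about 8 N on the glass; the gripper is clear and the job was handed in at about 36 of the 67 s, though no verdict came back and the force still held on the pins was not measured after I let go.

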